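# Index the trimming table to its next hole

### The arm

A 7-joint arm with a two-finger parallel gripper is mounted at the origin on a cart in front of the work surface, level with it; the furniture and walls round the work are solid. World frame = base frame: x ahead of the robot, y to its left, z up, the work surface at z = 0. Lengths are in m, angles in rad, forces in N, time in s.
With the tool pointing down it reaches from about 0.4 to 0.85 m from the base axis. Payload 10.4 kg.
Tool frame: the origin (TCP) lies at the centre of the arm's flange, where the gripper is bolted on; the fingertips stand 173 mm ahead of it and the grasp point (between the pads) lies 155 mm ahead of it (manip.nose_length is the distance from the TCP to the fingertips, in m); z points along the fingers, x is the direction in which the jaws open and shut, and the axes are right-handed (so a half turn about z gives the same grasp; the last joint's range is limited). The gripper opens to 85 mm and grips with 20 to 120 N. Pads are 22 mm wide; open, the fingers measure 114 mm over their backs; the gripper's body (76 mm by 85 mm) begins 54 mm behind the grasp point. The pads swing forward as they close: fully open they stand 13 mm farther back than shut.
Start: joints at [-1.183, 0.332, -0.065, 1.46, 0.022, 1.35, -0.088], TCP at [0.25, 0.573, 0.405] pointing down, gripper open.
Joint ranges: [-2.6, 2.6], [-0.5, 2.12], [-1.47, 1.34], [0.16, 2.42], [-1.27, 4.41], [0.06, 2.06], [-2.6, 2.6]. Speed limits (rad/s): [2.22, 2.22, 2.79, 2.79, 3.14, 3.14, 3.14].

### API

Orientations are given as a unit quaternion [x, y, z, w].
In Python, from workcell import status, cams, order, manip gives the robot as it stands.
- The arm moves only by the tool servo_tool, never from a script. Its argument "motion" is a list that holds one entry, the list of rows, each a list of 6 numbers: the shift along the tool's x, y, z in units of 50 mm (1.0 is 50 mm), then the turn, a rotation vector about the tool's x, y, z in units of 5 degrees (1.0 is 5 degrees). In form: [[[x, y, z, ax, ay, az], ...]]. A call has 1 to 12 rows; each row shifts and turns the pose as measured when the row begins, along the tool's axes as they then stand; what a row does not reach is not made up. A row lasts 1/10 s, in which the tool goes at most 50 mm and 8.59 degrees, less where a joint would pass 70% of its speed; a pose out of reach is approached as far as the arm can. A call is refused whole if a number of a shift passes 1 or a number of a turn 1, either way. A call with a gripper value outside its range is refused whole. "jaw" is the closure in counts, from 0 (fully open) to 255 (shut), set as the call begins (left out, the last holds). The fingers move at their own pace and stop on an object; "force" is the grip in N (left out, the last holds). Time passes only in rows, so rows that do not move let the fingers close. It gives the time, the measured TCP pose, the force and the opening at its end, in the units of the state.
- status.get_obs(): the state, without advancing time (a new reading comes with each control period).
- cams.camera(name): name is "side" or "top" or "wrist"; returns a dict with "color" (384x512x3 uint8, red, green, blue), "vertical_fov" (degrees; the focal length in pixels is half the picture's height over the tangent of half this angle, whatever the lens; pixels are square), "cx", "cy" (the principal point, pixels), "extrinsics" (4x4, takes a point from camera to world coordinates). Camera axes: x right, y down, z forward; pixel columns grow to the right and rows downward; lengths in m; the calibration is good to about 2 mm. A picture is of the moment at which its call begins. There is no depth.
- order.hand_in(): hands the job in, once; it reports no verdict.
The state is a dict: "clock": time; "joint_pos": joint angles; "joint_velocities": joint speeds; "tau": joint torques, N m; "position": TCP position; "ee_rot": TCP orientation; "ft_force": force on the tool from outside, world axes, zero at the start; "torque": the same for the moment, N m; "grip_width": opening from 0.0 (shut) to 1.0 (fully open).
Only numpy, scipy, OpenCV 4.12 (cv2) and the standard library are available. Lean on these libraries where they do the work, as an engineer would, in place of code of your own. Each camera call takes 0.05 s, during which the arm holds its last target.

### The job

Turn the rubber piece on for its next trim by indexing the round table one hole clockwise, seen from above: with a fingertip in the dished head of the index plunger press it right down and, keeping it down, push it round off its hole; bring it to the very next hole, let the plunger spring fully up into it and draw the finger clear. Nothing is gripped: work the plunger only from inside its dish, never round its outside. Leave the rubber piece lying untouched on the table, and do not disturb the bottle, tin and pot around it.

Things in the scene. Friction and masses are not known exactly. Their poses are not given: they have to be found in the camera images.
- indexer: Fixed base with the steel dividing plate. Origin on the worktop, on the table's turning axis; z up. Plate 236 mm across, its underside 46 mm and top 56 mm above the worktop; 8 through holes of 13 mm, 45 degrees apart, on a circle of 103 mm radius. The plunger's first hole lies in this body's -x direction; the next one, clockwise seen from above, 45 degrees on.
- table (a joint): Turn of the round table with its arm and plunger about the vertical axis through the indexer's origin, rad: 0 at the start hole, growing clockwise seen from above; next hole at 0.785. Friction about 0.1 N m: it stays where it is left. The pin has about 0.015 rad of play in a hole.
- plunger (a joint): Travel of the spring plunger, m: 0 fully up, its pin in a hole; grows as the head is pressed straight down (3 N at first, 6 N at the bottom); stop at 0.014. The pin is clear of the plate from 0.011. Let go between holes it rises only to 0.011 and rides under the plate; over a hole it snaps up, drawing the table into line from up to 0.04 rad off.
- dish (a point): Centre of the floor of the plunger's dished head: a round black cup facing up on the outer end of the arm, 150 mm from the turning axis; moves with table and plunger. Floor 102 mm above the worktop when up; 52 mm wide inside, 65 mm outside; its wall stands 14 mm above the floor. Pushing sideways on the inner wall turns the table.
- plunger_rim: The grooved grip ring round the outside of the dished head: 65 mm outside diameter, its top 4 mm below the top of the dish wall. Origin on the table's axis at worktop height when the plunger is up; x and y turn with the table.
- table_top (a point): Centre of the round aluminium table's top face, 76 mm above the worktop; the table is 170 mm across and turns with joint table. x and y axes turn with it; the arm with the plunger points along -x.
- piece: Loose flat black rubber piece, 94 x 105 x 14 mm, lying on the table top near its centre; origin at the centre of its underside, z up.
- oil_bottle: Drop oiler with a red nozzle, 42 mm wide, 150 mm tall, standing loose on the worktop; origin at the centre of its underside.
- grease_tin: Small tin with a red lid, 55 mm wide, 50 mm tall, standing loose; origin at the centre of its underside.
- talc_pot: White pot with a green lid, 66 mm wide, 78 mm tall, standing loose; origin at the centre of its underside.
There are look-alikes about, which are no part of the job. What is shaped like the piece but turquoise is not meant.

How it is judged:
By the outcome, as a careful person would: the job done as asked, in the order asked, and still so for the second after the job is handed in, with the robot touching nothing.
It also fails if it takes over 38 s, if anything falls off the work surface, if the arm or the gripper's body presses on something with over 40 N, if the wrist force passes 120 N, or if a joint passes its speed limit or range.

## Working session

There is one attempt and no reset: what is moved stays moved. The work goes in short steps, Python scripts to look and compute and a tool call to move; the robot and the scene stay as the last step left them, time stands still between calls to the robot, and variables do not carry over. Pictures are saved under pics/ and viewed, and the job is handed in when it is done.

Besides the shell and the picture viewer there is one more tool, called after ">>>" as name([rows], argument=value, ...), one row to a line, values as JSON. servo_tool: Moves the arm, as the interface text tells. Its arguments: {"type":"object","properties":{"motion":{"type":"array","items":{"type":"array","items":{"type":"array","items":{"type":"number"}}}},"jaw":{"type":"number"},"force":{"type":"number"}},"required":["motion"]}

```bash
mkdir -p pics
cat > h.py <<'E'
import numpy as np, cv2
from workcell import status, cams, order, manip
def shot(n,f):
    c=cams.camera(n); cv2.imwrite(f,c["color"][:,:,::-1]); np.savez(f[:-4]+'.npz',**{k:np.array(v) for k,v in c.items()}); return c
def ray(f,u,v,z):
    c=np.load(f); fl=192/np.tan(np.radians(float(c['vertical_fov']))/2)
    E=c['extrinsics']; d=E[:3,:3]@np.array([(u-c['cx'])/fl,(v-c['cy'])/fl,1]); o=E[:3,3]
    return o+d*(z-o[2])/d[2]
def proj(f,p):
    c=np.load(f); fl=192/np.tan(np.radians(float(c['vertical_fov']))/2)
    E=c['extrinsics']; q=E[:3,:3].T@(np.array(p)-E[:3,3]); return q[0]/q[2]*fl+c['cx'],q[1]/q[2]*fl+c['cy']
E
python3 - <<'E'
from h import *
for n in("top","side","wrist"):
    c=shot(n,f"pics/{n}0.png"); print(n,c['vertical_fov'],c['cx'],c['cy'],np.round(c['extrinsics'],3).tolist())
s=status.get_obs();print(s, manip.nose_length)
ims=[cv2.imread(f"pics/{n}0.png") for n in("top","side","wrist")]
cv2.imwrite("pics/all0.png",cv2.resize(np.vstack([np.hstack(ims[:2]),np.hstack([ims[2],ims[2]*0])]),(800,600)))
E
```

```text
top 56.77675697246066 255.10005295441707 190.74910785881994 [[-0.022, -0.993, 0.115, 0.458], [-1.0, 0.024, 0.014, 0.1], [-0.017, -0.115, -0.993, 1.014], [0.0, 0.0, 0.0, 1.0]]
side 47.250072609923855 258.6357612342617 192.08146204438466 [[0.944, -0.195, 0.265, 0.246], [-0.328, -0.503, 0.8, -0.889], [-0.023, -0.842, -0.539, 0.767], [0.0, 0.0, 0.0, 1.0]]
wrist 65.91057276700259 252.7597718636698 194.84023540808232 [[0.4, 0.883, 0.246, 0.188], [0.916, -0.385, -0.109, 0.599], [-0.001, 0.269, -0.963, 0.374], [0.0, 0.0, 0.0, 1.0]]
{'clock': 0.15, 'joint_pos': array([-1.18263593,  0.33272565, -0.06469989,  1.46074428,  0.02156219,
        1.34988507, -0.08850124]), 'joint_velocities': array([ 0.00109165, -0.0026657 , -0.00216329, -0.00373034, -0.00109198,
       -0.00106435,  0.00055985]), 'tau': array([ 4.92755826e-04, -6.25829959e+01,  4.90753376e-02, -3.91849530e+01,
        1.63721270e-02,  7.60165538e-03,  4.57001681e-05]), 'position': array([0.24951585, 0.57293069, 0.4041012 ]), 'ee_rot': array([ 8.36450718e-01,  5.48041887e-01, -4.44920469e-04,  2.96583598e-04]), 'ft_force': array([-0.03071732, -0.08039549,  0.98718324]), 'torque': array([ 0.00641828, -0.02357024,  0.00077891]), 'grip_width': 0.9981751579087653} 0.1734
```

View pics/top0.png

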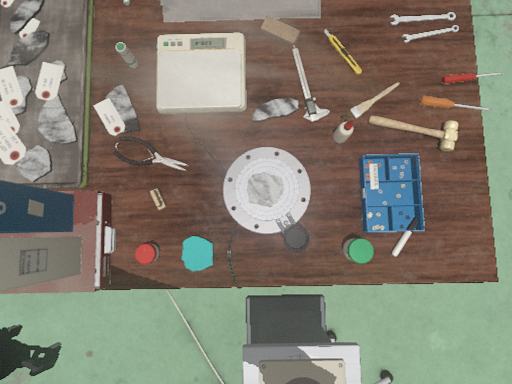

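View pics/side0.png

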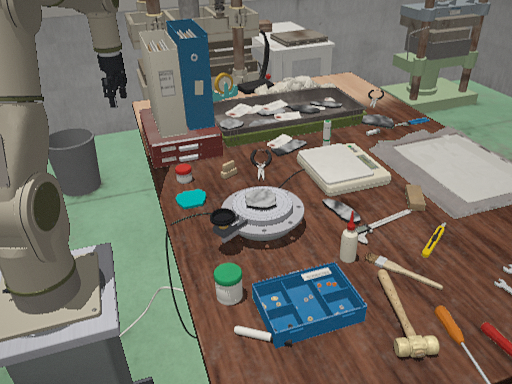

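View pics/wrist0.png

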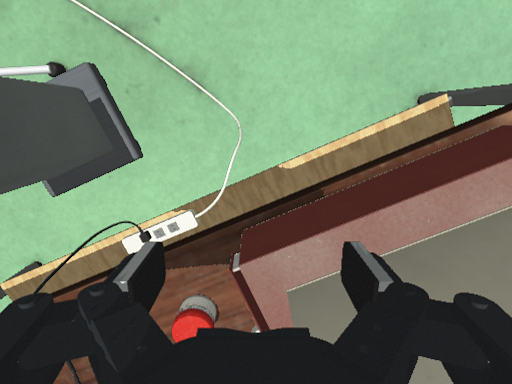

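The top picture shows the table centre near (267,190) and the cup near (295,236). The tin is at (147,253), the pot at (358,250) and the oiler at (344,131). I'll enlarge the table area next.

Run:
```python
from h import *
im=cv2.imread("pics/top0.png")
cv2.imwrite("pics/c1.png",cv2.resize(im[140:260,210:330],(800,800))[:, :][0:800])
cv2.imwrite("pics/c1.png",cv2.resize(im[140:260,210:330],(600,600),interpolation=cv2.INTER_CUBIC))
im=cv2.imread("pics/side0.png")
cv2.imwrite("pics/c2.png",cv2.resize(im[170:260,195:315],(800,600),interpolation=cv2.INTER_CUBIC))
```

```text
(no output)
```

View pics/c1.png

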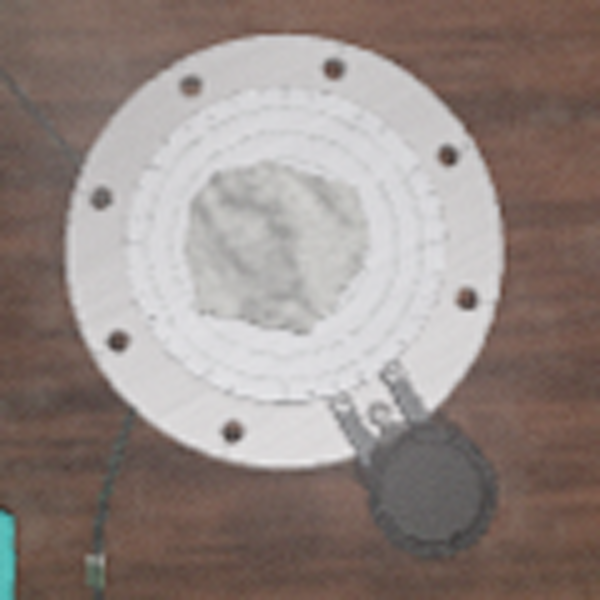

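View pics/c2.png

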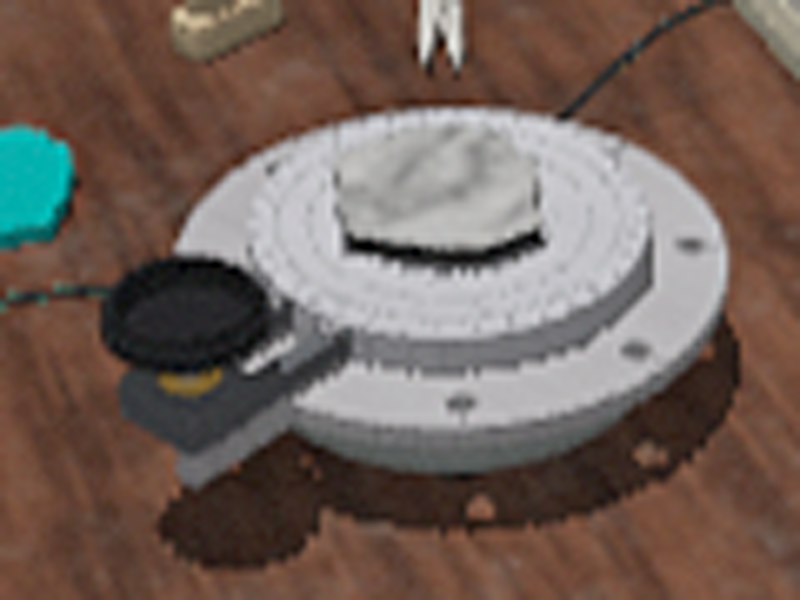

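Run:
```python
from h import *
from scipy.optimize import least_squares
f="pics/top0.npz"
T=lambda x,y:((x+.5)/5-.5+210,(y+.5)/5-.5+140)
H=[(233,431),(118,340),(101,198),(191,85),(333,68),(448,155),(467,298)] # successive clockwise from next hole in image
W=np.array([ray(f,*T(*h),0.056)[:2] for h in H])
# clockwise seen from above: world angle decreases
def m(p): 
    a=p[2]-np.radians(45)*np.arange(1,8); return np.c_[p[0]+.103*np.cos(a),p[1]+.103*np.sin(a)]
r=least_squares(lambda p:(m(p)-W).ravel(),[.4,0,np.pi])
print(r.x,np.degrees(r.x[2]),np.round(r.fun*1e3,1))
c=r.x
for k in(0,1):
    a=c[2]-k*np.pi/4; print("dish",k,c[:2]+.15*np.array([np.cos(a),np.sin(a)]))
print("cup meas",ray(f,*T(432,487),.112), ray("pics/side0.npz",195+(187+.5)/6.667-.5,170+(310+.5)/6.667-.5,.114))
print("table ctr side", ray("pics/side0.npz",195+450/6.667-.5,170+225/6.667-.5,.076))
for n,u,v,z in[("tin",147,253,.05),("pot",359,250,.078),("oil",344,131,.12),("turq",198,254,.0)]: print(n,ray(f,u,v,z))
```

```text
[0.57294362 0.08301696 3.6328993 ] 208.14979739146133 [-0.   0.2 -0.4  0.2  0.3 -0.2 -0.2  0.2  0.1 -0.2  0.1  0.1  0.1 -0.3]
dish 0 [0.44068604 0.0122502 ]
dish 1 [0.42938374 0.12649753]
cup meas [0.44322614 0.01254744 0.112     ] [0.44410278 0.00583716 0.114     ]
table ctr side [0.57556688 0.07785736 0.076     ]
tin [0.4082717  0.40810279 0.05      ]
pot [ 0.4057418  -0.15228681  0.078     ]
oil [ 0.71078314 -0.11936617  0.12      ]
turq [0.39983005 0.27941848 0.        ]
```

>>> servo_tool([
  [[-0.7, 0.65, 0, 0, 0, 0], [-0.7, 0.65, 0, 0, 0, 0], [-0.7, 0.65, 0, 0, 0, 0], [-0.7, 0.65, 0, 0, 0, 0], [-0.7, 0.65, 0, 0, 0, 0], [-0.7, 0.65, 0, 0, 0, 0], [-0.7, 0.65, 0, 0, 0, 0], [-0.7, 0.65, 0, 0, 0, 0], [-0.7, 0.65, 0, 0, 0, 0], [-0.7, 0.65, 0, 0, 0, 0], [0, 0, 0, 0, 0, 0]],
], jaw=255, force=60)

```text
clock: 1.25
position: [0.4111, 0.1044, 0.4005]
ee_rot: [0.836, 0.549, -0.002, -0.001]
ft_force: [-1.1, 0.5, 0.4]
grip_width: 0.001
```

>>> servo_tool([
  [[-0.5, 0.45, 0.55, 0, 0, 0], [-0.5, 0.45, 0.55, 0, 0, 0], [-0.5, 0.45, 0.55, 0, 0, 0], [0, 0, 0, 0, 0, 0]],
])

```text
clock: 1.65
position: [0.4438, 0.0049, 0.3163]
ee_rot: [0.836, 0.549, 0.0, -0.0]
ft_force: [-1.3, 0.1, 0.6]
grip_width: 0.001
```

Run:
```python
from h import *
for n in("top","side","wrist"): shot(n,f"pics/{n}1.png")
s=status.get_obs();print(s['clock'],s['position'],s['ee_rot'],s['joint_pos'],s['ft_force'])
im=cv2.imread("pics/side1.png")
a=cv2.resize(im[140:260,165:325],(800,600),interpolation=cv2.INTER_CUBIC)
cv2.imwrite("pics/c3.png",a)
```

```text
1.8 [0.44434724 0.00927022 0.31945073] [ 8.34425929e-01  5.51114936e-01  2.36062250e-03 -3.51578484e-04] [-0.60384258 -0.0195559   0.48209627  2.04766496  0.00707972  1.10735193
  1.04244376] [-0.18713486  1.05878776 -0.00384274]
```

View pics/c3.png

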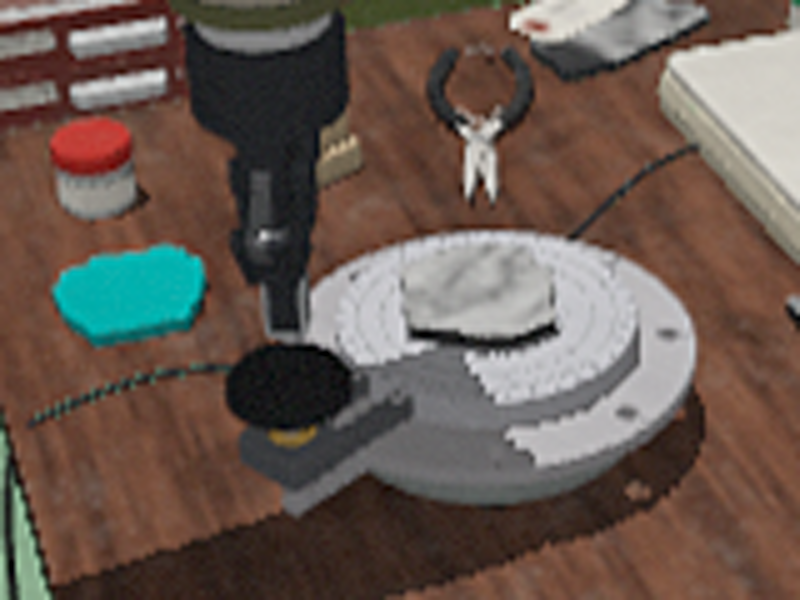

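View pics/wrist1.png

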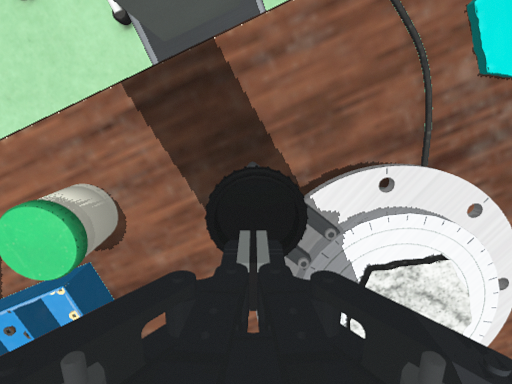

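Run:
```python
from h import *
s=status.get_obs();print(s['clock'],s['position'],s['ft_force'])
for z in(.108,.116):print(ray("pics/wrist1.npz",256,211,z))
print(proj("pics/wrist1.npz",[.441,.012,.112]),proj("pics/side1.npz",[.441,.012,.116]))
H=[(387,184),(475,210),(505,284)]
W=[ray("pics/wrist1.npz",*h,.056) for h in H]
print(np.array(W))
a=np.radians(208.15-45*np.arange(1,4)); print(np.c_[.573+.103*np.cos(a),.083+.103*np.sin(a)])
```

```text
1.8 [0.44434724 0.00927022 0.31945073] [-0.18713486  1.05878776 -0.00384274]
[0.43969286 0.01271225 0.108     ]
[0.43714879 0.01367627 0.116     ]
(np.float64(255.86187610759686), np.float64(215.27213407456185)) (np.float64(220.76687813061184), np.float64(214.37594953650196))
[[0.47696995 0.11264483 0.056     ]
 [0.52729445 0.17347922 0.056     ]
 [0.60745464 0.18361838 0.056     ]]
[[0.47442211 0.11285631]
 [0.52440651 0.1738167 ]
 [0.60285631 0.18157789]]
```

>>> servo_tool([
  [[0.03, -0.08, 0.35, 0, 0, 0], [0, 0, 0.3, 0, 0, 0], [0, 0, 0.1, 0, 0, 0], [0, 0, 0, 0, 0, 0]],
])

```text
clock: 2.2
position: [0.4422, 0.0175, 0.2845]
ee_rot: [0.832, 0.554, 0.006, -0.0]
ft_force: [-0.1, -0.1, 0.1]
grip_width: -0.001
```

>>> servo_tool([
  [[-0.1, 0.02, 0.06, 0, 0, 0], [0, 0, 0.06, 0, 0, 0], [0, 0, 0.06, 0, 0, 0]],
])

```text
clock: 2.5
position: [0.442, 0.0131, 0.2772]
ee_rot: [0.832, 0.555, 0.008, 0.0]
ft_force: [0.4, -0.4, -0.4]
grip_width: -0.002
```

>>> servo_tool([
  [[0, 0, 0.1, 0, 0, 0], [0, 0, 0.1, 0, 0, 0], [0, 0, 0.1, 0, 0, 0]],
])

```text
clock: 2.8
position: [0.4423, 0.013, 0.2619]
ee_rot: [0.832, 0.555, 0.008, 0.0]
ft_force: [-1.2, -0.4, 5.5]
grip_width: -0.001
```

>>> servo_tool([
  [[0, 0, 0.03, 0, 0, 0], [0, 0, 0.03, 0, 0, 0]],
])

```text
clock: 3.0
position: [0.4431, 0.0118, 0.2609]
ee_rot: [0.832, 0.554, 0.007, 0.0]
ft_force: [-14.5, -6.7, 40.4]
grip_width: -0.006
```

>>> servo_tool([
  [[0, 0, -0.01, 0, 0, 0]],
])

```text
clock: 3.1
position: [0.4434, 0.0114, 0.262]
ee_rot: [0.832, 0.554, 0.008, 0.0]
ft_force: [-2.4, -0.4, 4.2]
grip_width: 0.001
```

>>> servo_tool([
  [[0.06, -0.08, 0.015, 0, 0, 0], [0.06, -0.08, 0.01, 0, 0, 0], [0.06, -0.08, 0.01, 0, 0, 0]],
])

```text
clock: 3.4
position: [0.4373, 0.0235, 0.2614]
ee_rot: [0.833, 0.553, 0.009, 0.001]
ft_force: [-1.9, -0.4, 10.4]
grip_width: 0.004
```

```bash
cat > l.py <<'E'
from h import *
import sys
k=sys.argv[1]
s=status.get_obs();print(s['clock'],s['position'],s['ft_force'])
for n in("top","side"): shot(n,f"pics/{n}{k}.png")
im=cv2.imread(f"pics/side{k}.png")[160:265,190:330]
t=cv2.imread(f"pics/top{k}.png")[140:260,210:330]
s=lambda i:cv2.resize(i,None,fx=400/i.shape[1],fy=400/i.shape[1],interpolation=cv2.INTER_CUBIC)
a,b=s(im),s(t); a=np.vstack([a,np.zeros((b.shape[0]-a.shape[0],400,3),np.uint8)])
cv2.imwrite(f"pics/l{k}.png",np.hstack([a,b]))
E
python3 l.py 2
```

```text
3.4 [0.43730176 0.02349484 0.2613735 ] [-1.90046449 -0.43714624 10.41433642]
```

View pics/l2.png

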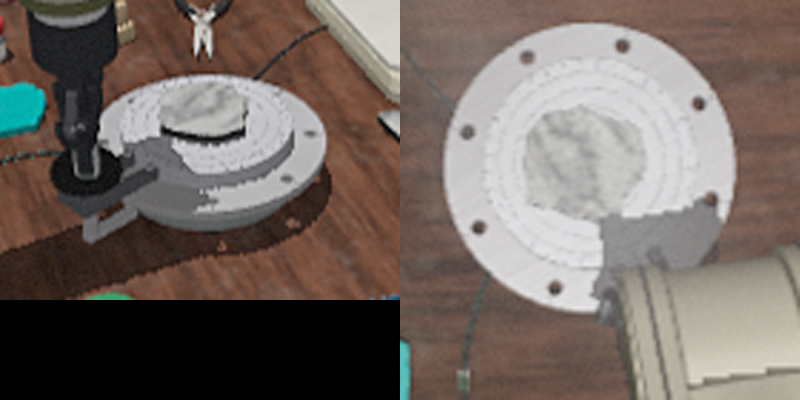

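>>> servo_tool([
  [[0.09, -0.1, 0.01, 0, 0, 0], [0.1, -0.09, 0.01, 0, 0, 0], [0.11, -0.08, 0.01, 0, 0, 0], [0.11, -0.08, 0.01, 0, 0, 0]],
])

```text
clock: 3.9
position: [0.4306, 0.0491, 0.2613]
ee_rot: [0.834, 0.552, 0.011, 0.002]
ft_force: [-2.6, -1.2, 11.5]
grip_width: 0.002
```

```bash
python3 l.py 3
```

```text
3.9 [0.43061099 0.04911658 0.26134901] [-2.63940339 -1.1848073  11.51145211]
```

View pics/l3.png

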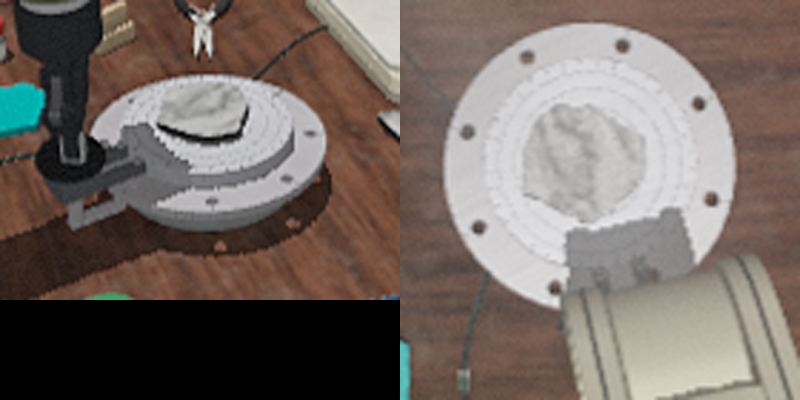

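>>> servo_tool([
  [[0.14, -0.1, 0.01, 0, 0, 0], [0.14, -0.1, 0.01, 0, 0, 0], [0.15, -0.09, 0.01, 0, 0, 0], [0.15, -0.08, 0.01, 0, 0, 0], [0.15, -0.07, 0.01, 0, 0, 0]],
])

```text
clock: 4.5
position: [0.4272, 0.0928, 0.2614]
ee_rot: [0.834, 0.551, 0.015, 0.003]
ft_force: [-0.4, -1.3, 7.2]
grip_width: -0.001
```

```bash
python3 l.py 4
```

```text
4.5 [0.42717096 0.09276739 0.26142177] [-0.35047077 -1.28020991  7.18288195]
```

View pics/l4.png

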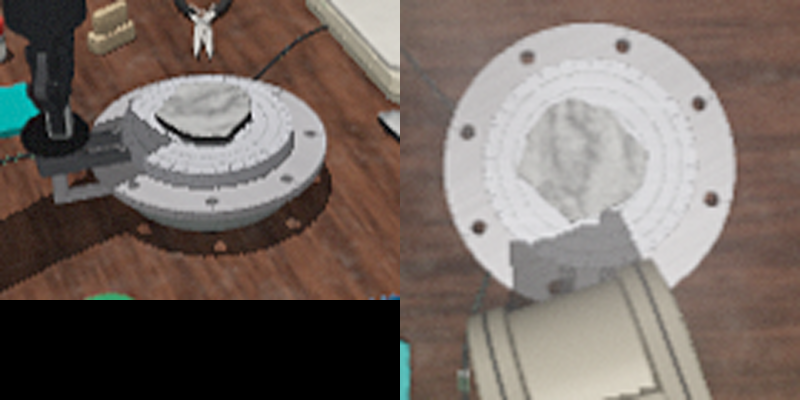

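Run:
```python
from h import *
a=cv2.imread("pics/side4.png")[180:240,180:260]
cv2.imwrite("pics/z4.png",cv2.resize(np.clip(a.astype(float)*1.8,0,255).astype(np.uint8),(800,600),interpolation=cv2.INTER_CUBIC))
```

```text
(no output)
```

View pics/z4.png

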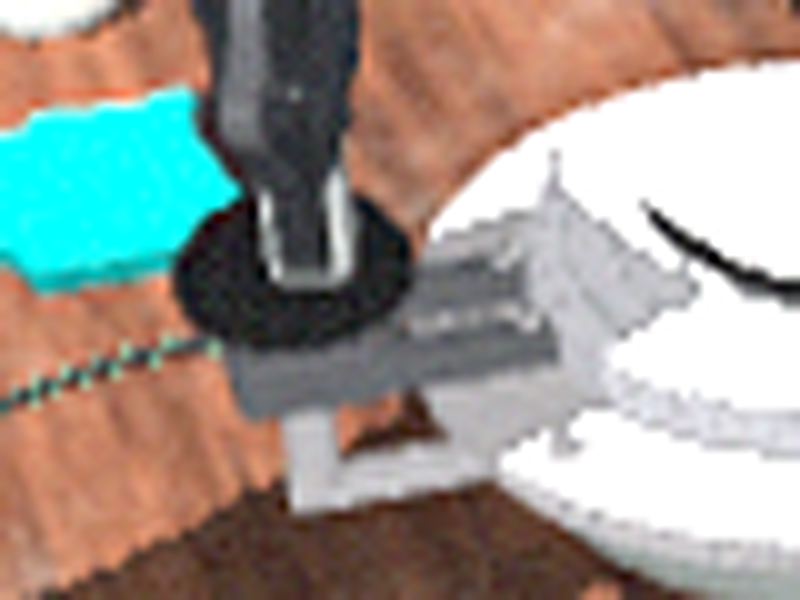

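```bash
cat > d.py <<'E'
from h import *
import sys
def dish(f,u,v,z=.100):
    p=ray(f,u,v,z)[:2]-[.003,-.006]; r=p-[.573,.083]
    return p,np.hypot(*r),np.degrees(np.arctan2(r[1],r[0]))%360-163.15
E
python3 -c "
from d import *
print(dish('pics/side4.npz',180+29.35-.5,180+26.85-.5))
print(dish('pics/side0.npz',195+(187+.5)/6.667-.5,170+(312+.5)/6.667-.5,.114))
print(proj('pics/side4.npz',[.4272,.0928,.088]))
"
```

```text
(array([0.42236654, 0.08784162]), np.float64(0.15071124488914844), np.float64(15.009049328149473))
(array([0.44075788, 0.0105696 ]), np.float64(0.1507784528036366), np.float64(45.559985430347695))
(np.float64(208.91880518632257), np.float64(207.71513161225445))
```

>>> servo_tool([
  [[0.14, -0.05, 0.01, 0, 0, 0], [0.14, -0.04, 0.01, 0, 0, 0], [0.14, -0.03, 0.01, 0, 0, 0], [0.1, -0.02, 0.01, 0, 0, 0]],
])

```text
clock: 5.0
position: [0.4327, 0.1216, 0.2614]
ee_rot: [0.834, 0.552, 0.018, 0.003]
ft_force: [-1.5, 0.0, 8.9]
grip_width: 0.004
```

```bash
python3 l.py 5
python3 - <<'E'
from h import *
a=cv2.imread("pics/side5.png")[160:220,180:260]
cv2.imwrite("pics/z5.png",cv2.resize(np.clip(a.astype(float)*1.8,0,255).astype(np.uint8),(800,600),interpolation=cv2.INTER_CUBIC))
E
```

```text
5.0 [0.43271787 0.12161786 0.26138009] [-1.47705351  0.02185926  8.93820975]
```

View pics/z5.png

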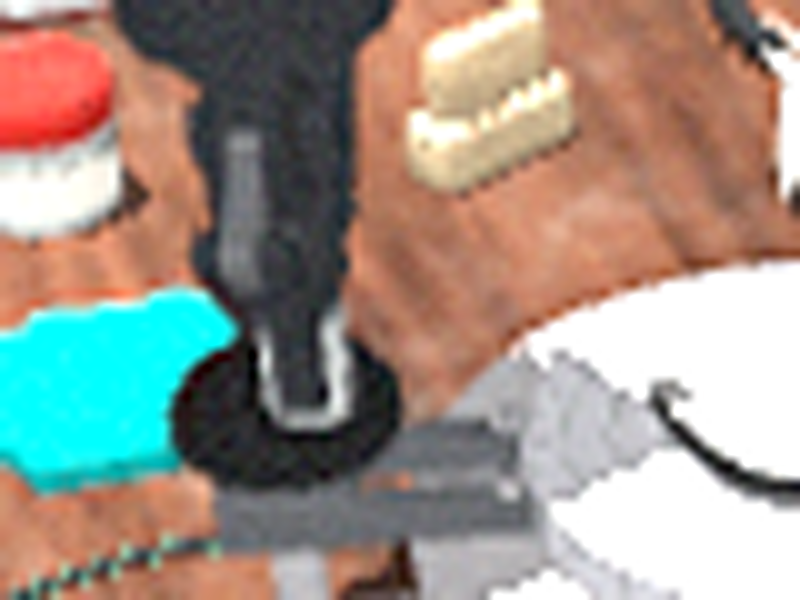

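View pics/l5.png

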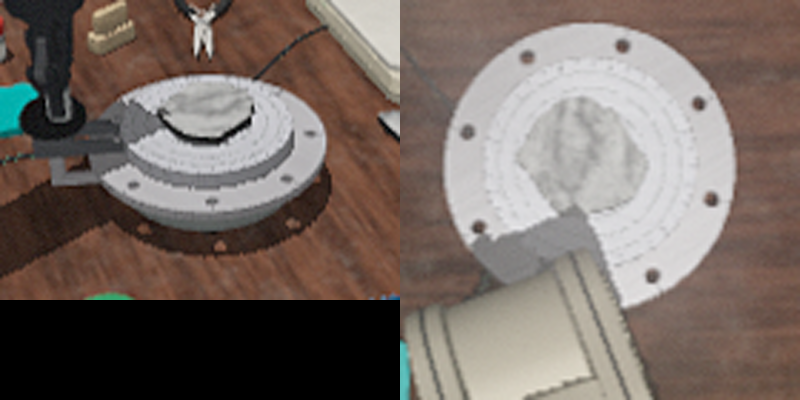

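```bash
python3 -c "
from d import *
print(dish('pics/side5.npz',180+28.65-.5,160+40.75-.5))
p=np.array([.4327-.573,.1216-.083]);print(np.hypot(*p),np.degrees(np.arctan2(p[1],p[0])))
"
```

```text
(array([0.42764581, 0.11758352]), np.float64(0.14941171390705651), np.float64(3.466685136101802))
0.14551305783330923 164.61710477186767
```

>>> servo_tool([
  [[0.07, -0.01, 0.01, 0, 0, 0], [0.06, -0.01, 0.01, 0, 0, 0], [0, 0, 0.005, 0, 0, 0]],
])

```text
clock: 5.4
position: [0.4356, 0.1298, 0.2614]
ee_rot: [0.834, 0.552, 0.02, 0.002]
ft_force: [-3.4, 1.1, 8.3]
grip_width: -0.002
```

```bash
python3 l.py 6
python3 - <<'E'
from h import *
a=cv2.imread("pics/side6.png")[160:220,180:260]
cv2.imwrite("pics/z6.png",cv2.resize(np.clip(a.astype(float)*1.8,0,255).astype(np.uint8),(800,600),interpolation=cv2.INTER_CUBIC))
E
```

```text
5.4 [0.43555553 0.1298053  0.26139657] [-3.40850855  1.11215853  8.34333389]
```

View pics/z6.png

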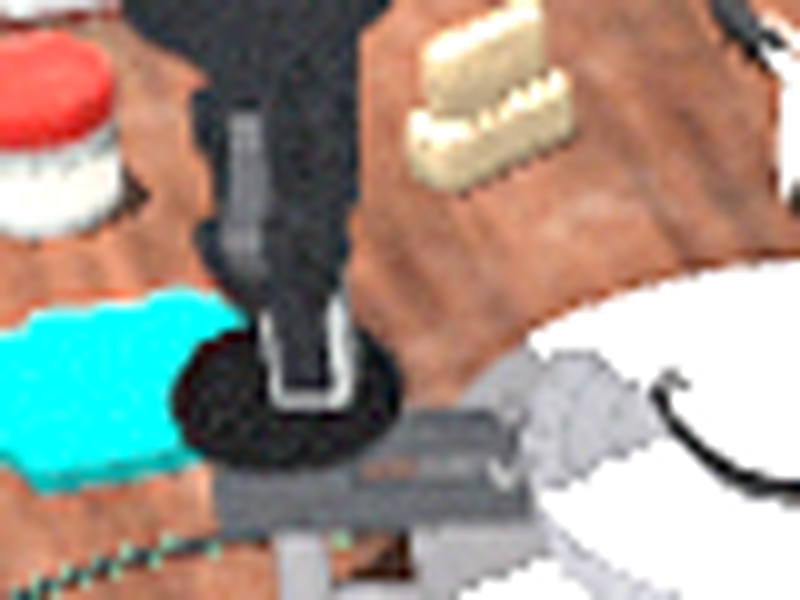

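```bash
python3 -c "
from d import *
print(dish('pics/side6.npz',180+28.65-.5,160+38.95-.5))
p=np.array([.43556-.573,.1298-.083]);print(np.hypot(*p),np.degrees(np.arctan2(p[1],p[0])))
"
```

```text
(array([0.42978365, 0.12639542]), np.float64(0.14964653428602473), np.float64(-0.0071242803893198925))
0.145189509262894 161.19566374535168
```

>>> servo_tool([
  [[0, 0, -0.05, 0, 0, 0], [0, 0, -0.05, 0, 0, 0], [0, 0, -0.05, 0, 0, 0]],
])

```text
clock: 5.8
position: [0.4356, 0.1301, 0.2689]
ee_rot: [0.833, 0.552, 0.02, 0.002]
ft_force: [-1.4, -0.4, 4.3]
grip_width: 0.002
```

The plunger is still pushing at 4.3 N, well above the height where it would ride under the plate. So the pin is rising into the hole.

>>> servo_tool([
  [[0, 0, -0.08, 0, 0, 0], [0, 0, -0.08, 0, 0, 0], [0, 0, -0.08, 0, 0, 0], [0, 0, -0.3, 0, 0, 0], [0, 0, -0.5, 0, 0, 0], [0, 0, -0.6, 0, 0, 0], [0, 0, 0, 0, 0, 0]],
])

```text
clock: 6.5
position: [0.4319, 0.1281, 0.3533]
ee_rot: [0.834, 0.552, 0.019, 0.002]
ft_force: [0.6, 0.6, -0.1]
grip_width: 0.002
```

```bash
python3 l.py 7
python3 - <<'E'
from h import *
a=cv2.imread("pics/side7.png")[160:220,180:260]
cv2.imwrite("pics/z7.png",cv2.resize(np.clip(a.astype(float)*1.8,0,255).astype(np.uint8),(800,600),interpolation=cv2.INTER_CUBIC))
E
```

```text
6.5 [0.43190325 0.12808201 0.35328356] [ 0.55134572  0.64967272 -0.07829513]
```

View pics/z7.png

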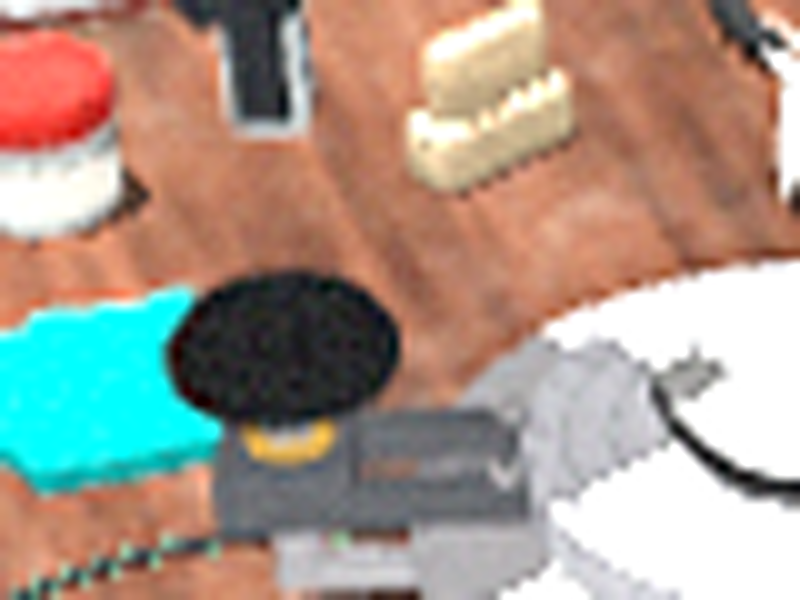

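>>> servo_tool([
  [[0.6, -0.3, -0.4, 0, 0, 0], [0.7, -0.3, -0.2, 0, 0, 0], [0.7, -0.3, -0.1, 0, 0, 0], [0.7, -0.3, 0, 0, 0, 0], [0.7, -0.3, 0, 0, 0, 0], [0.4, -0.2, 0, 0, 0, 0], [0, 0, 0, 0, 0, 0]],
])

```text
clock: 7.3
position: [0.4243, 0.3418, 0.3803]
ee_rot: [0.835, 0.551, 0.011, 0.002]
ft_force: [0.9, -0.0, 0.1]
grip_width: -0.002
```

```bash
python3 l.py 8
```

```text
7.3 [0.4243273  0.34176907 0.38029096] [ 9.04186352e-01 -8.07522212e-04  5.87397928e-02]
```

View pics/l8.png

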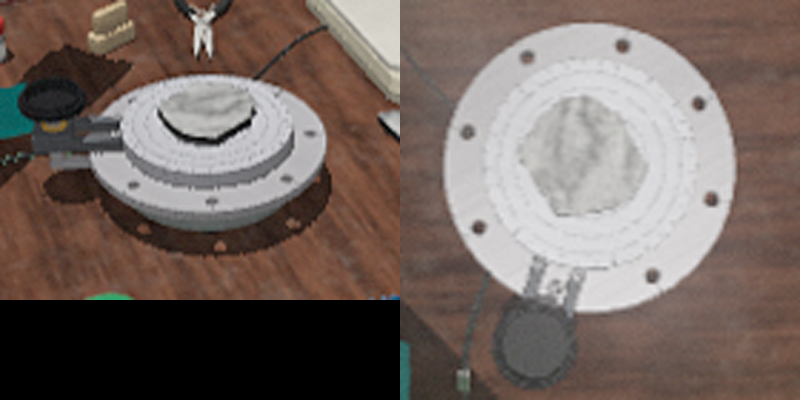

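View pics/top8.png

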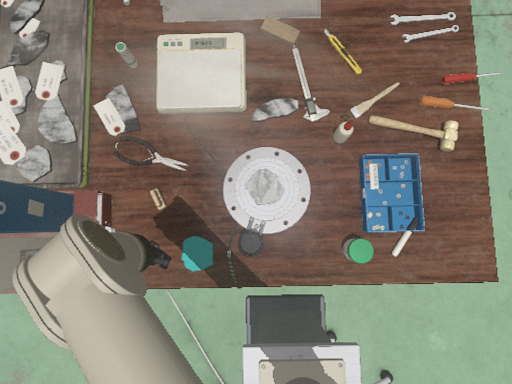

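Run:
```python
from h import *
p=ray("pics/top8.npz",210+136/3.333-.5,140+341/3.333-.5,.112);q=p[:2]-[.573,.083];print(p,np.degrees(np.arctan2(q[1],q[0])))
print(order.hand_in())
```

```text
[0.43374906 0.12760309 0.112     ] 162.23935961903746
the job is handed in; nothing more can be done
None
```

I indexed the table one hole clockwise, and the plunger sprang back fully up in the next hole. The job is handed in, with the clock at 7.3 s.

With the gripper shut, I put the fingertips in the dish and pressed the plunger to its stop. I kept it down, with the TCP height staying within 1 mm of the bottom. I then carried it round 45° from inside the dish, let it rise and drew clear.

**Plunger seated:**
- On the way up it was still pushing at 4.3 N, about 7.5 mm above the bottom stop. Between holes it would have stopped at 3 mm.
- The last pictures show the cup fully up with its brass collar visible, the first hole uncovered and the next one covered.

**Table angle:** The last top picture puts the cup at about 162.2°, where the hole fit expected 163.15°. That 0.9° is roughly the error of reading the pixels, and about the same as the pin's play.

**Piece and surroundings:**
- The rubber piece turned with the table and was not touched.
- The oiler and pot look unmoved in the last top picture.
- The arm hid the tin in that picture. The last side views still show it standing.

**Pressing force:** It peaked briefly at about 40 N vertically, or 43 N in all, when the fingertips met the hard stop. I backed off at once and then held it at about 7–12 N. The load was on the fingertips, not the gripper's body, and the wrist limit is 120 N.

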